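# Assemble the digestion vessel on its holder

## Robot

A 6-joint arm with a two-finger parallel gripper is mounted at the origin on the work surface. World frame = base frame: x ahead of the robot, y to its left, z up, the work surface at z = 0. Lengths are in m, angles in rad, forces in N, time in s.
With the tool pointing down it reaches from about 0.375 to 0.9 m from the base axis. Payload 3.1 kg.
Tool frame: the origin (TCP) lies midway between the tips of the shut fingers; the grasp point (between the pads) lies robot.grip_depth behind it (robot.grip_depth is the distance from the TCP to the grasp point, in m); z points along the fingers, y is the line along which they close (so a half turn about z gives the same grasp; the last joint's range is limited). The gripper opens to 87 mm and grips with 3 to 60 N. Pads are 19 mm wide; open, the fingers measure 117 mm over their backs; the gripper's body (75 mm by 190 mm) begins 51 mm behind the grasp point.
Start: joints at [1.135, 0.527, 1.433, -0, 1.181, -0.178], TCP at [0.159, 0.604, 0.223] pointing down, gripper open.
Joint ranges: [-3.08, 3.08], [-0.75, 2.2], [0.22, 2.44], [-1.43, 4.57], [0, 2.65], [-2.85, 2.85]. Speed limits (rad/s): [2.79, 2.79, 3.14, 3.14, 3.14, 3.14].

## Interface

Orientations are given as a unit quaternion [x, y, z, w].
In Python, from rig import robot gives the robot as it stands.
- The arm moves only by the shell command python3 -m creep [OPENING] [FORCE], which reads ROWS from standard input. ROWS is a JSON list of rows, 1 to 20 of them, each written [[dx, dy, dz], turn]: dx, dy, dz in mm, then a turn about the tool's z in units of 0.2 rad; each row shifts and turns the commanded pose from where the row before left it, along the tool's axes as they then stand; what a row does not reach is not made up. A row lasts 1/12 s, in which the tool goes at most 0.0417 m and 0.125 rad, less where a joint would pass 70% of its speed; a pose out of reach is approached as far as the arm can. OPENING is the finger opening in m, set as the command begins (- or left out keeps the last). The fingers move at their own pace and stop on an object; FORCE is the grip in N (left out, the last holds). Time passes only in rows, so rows that do not move let the fingers close. It prints the time, the measured TCP pose, the force, the opening and the grip force at its end. Input that does not fit is refused with a message, and nothing moves.
- robot.get_obs(): the state, without advancing time (a new reading comes with each control period).
- robot.camera(name): name is "scene" or "top"; returns a dict with "img" (400x640x3 uint8, red, green, blue), "fx", "fy", "cx", "cy" (pixels), "xyz" and "attitude" of the camera in the world. Camera axes: x right, y down, z forward; pixel columns grow to the right and rows downward; lengths in m; the calibration is good to about 2 mm. A picture is of the moment at which its call begins. There is no depth.
- robot.hand_in(): hands the job in; it is judged then, once.
The state is a dict: "time": time; "q": joint angles; "joint_velocities": joint speeds; "joint_torque": joint torques, N m; "position": TCP position; "tool_rot": TCP orientation; "ft_force": force on the tool from outside, world axes, zero at the start; "moment": the same for the moment, N m; "grip_width": finger opening in m; "grip_force": force on a finger pad.
Only numpy, scipy, OpenCV 4.12 (cv2) and the standard library are available. Lean on these libraries where they do the work, as an engineer would, in place of code of your own. Each camera call takes 0.05 s, during which the arm holds its last target. There are 200 camera calls.

## Task

Put the sample digestion vessel together on its round aluminium holder, in this order: stand the steel shell in the holder's recess, lower the white liner cup into the shell, set the white lid with the knob on the liner with its plug in the liner's mouth, and last lower the steel clamp ring over the knob so that it lies flat on the lid. Everything must end upright and fully seated, and the bottle, jar, dish and beaker must stay standing where they are.

Things in the scene. Friction and masses are not known exactly. Their poses are not given: they have to be found in the camera images.
- holder: Target: low round aluminium holder fixed to the bench, 100 mm in diameter, 12 mm high, with a round recess 72 mm in diameter, its flat floor 6 mm above the bench. Origin: centre of its underside, z up along its axis.
- shell: Thick-walled stainless steel cup (the pressure shell), standing open end up: 56 mm outside diameter, 50 mm high, bore 46 mm, inner floor 8 mm above its underside, 0.4 kg. Origin: centre of its underside, z up along its axis.
- liner: Narrow tall white plastic cup (the liner), standing open end up: 39 mm outside diameter, 70 mm high, bore 31 mm; 0.07 kg. In the shell it stands 28 mm proud of the shell's rim. Origin: centre of its underside, z up along its axis.
- lid: White plastic lid, standing plug down: tapered plug (20 mm in diameter at the bottom, 27 mm from 5 mm up) from 0 to 7 mm, disc 38 mm in diameter from 7 to 13 mm, round knob 18 mm in diameter from 13 to 36 mm height; 0.04 kg. On the liner the disc lies on the liner's rim, so the lid's origin is 63 mm above the liner's. Origin: centre of its underside, z up along its axis.
- ring: Flat stainless steel clamp ring lying on the bench: 54 mm outside diameter, hole 26 mm, 16 mm high, 0.2 kg. It goes over the lid's knob and rests on the lid's disc, 13 mm above the lid's origin. Origin: centre of its underside, z up along its axis.
- bottle: Bystander: small amber glass reagent bottle, 50 mm in diameter, 95 mm high. Leave it alone. Origin: centre of its underside.
- jar: Bystander: small clear glass jar with a black cap, 40 mm in diameter, 45 mm high. Leave it alone. Origin: centre of its underside.
- dish: Bystander: shallow white porcelain dish, 66 mm across its rim, 25 mm high, wall 3 mm. Leave it alone. Origin: centre of its underside.
- beaker: Bystander: clear glass beaker, 52 mm in diameter, 65 mm high. Leave it alone. Origin: centre of its underside.
Things that resemble listed ones, but are neither listed nor needed, are in the scene too. What is meant by the ring is not blue, brown or pink, and is the larger of those in its own colour.

How it is judged:
On the way, in this order (a step that is already met when the one before it is completed fails the run):
1. the shell stands in the holder's recess (horizontal distance between shell and holder below 0.012 m and z of shell in the frame of holder between 0.003 and 0.009 m and angle between shell's own z axis and vertical below 0.08 rad), for 0.2 s.
2. the liner stands on the shell's floor (all of step 1 and horizontal distance between liner and shell below 0.007 m and z of liner in the frame of shell between 0.005 and 0.011 m and angle between liner's own z axis and vertical below 0.08 rad), for 0.2 s.
3. the lid is seated on the liner (all of step 2 and horizontal distance between lid and liner below 0.006 m and z of lid in the frame of liner between 0.06 and 0.066 m and angle between lid's own z axis and vertical below 0.08 rad), for 0.2 s.
4. the ring lies on the lid round its knob (all of step 3 and horizontal distance between ring and lid below 0.008 m and z of ring in the frame of lid between 0.01 and 0.016 m and angle between ring's own z axis and vertical below 0.08 rad), for 0.2 s.
At the end, for the whole second after the job is handed in: Shell on the recess floor within 12 mm of the holder's axis, liner on the shell's floor (7 mm), lid on the liner's rim, plug inside (6 mm), ring round the knob on the lid's disc (8 mm); heights right to 3 mm, all upright within 0.08 rad, at rest and released (all of step 4 and linear speed of each of shell, liner, lid, ring below 0.02 m/s); the robot touches nothing.
It fails at once if the bottle was shifted more than 30 mm or knocked over (distance of bottle from where it was at the start of the episode above 0.03 m or angle between bottle's own z axis and vertical above 0.6 rad).
It fails at once if the jar was shifted more than 30 mm or knocked over (distance of jar from where it was at the start of the episode above 0.03 m or angle between jar's own z axis and vertical above 0.6 rad).
It fails at once if the dish was shifted more than 30 mm or knocked over (distance of dish from where it was at the start of the episode above 0.03 m or angle between dish's own z axis and vertical above 0.6 rad).
It fails at once if the beaker was shifted more than 30 mm or knocked over (distance of beaker from where it was at the start of the episode above 0.03 m or angle between beaker's own z axis and vertical above 0.6 rad).
It also fails if it takes over 120 s, if anything falls off the work surface, if the arm or the gripper's body presses on something with over 40 N, if the wrist force passes 120 N, or if a joint passes its speed limit or range.

## Working session

There is one attempt and no reset: what is moved stays moved. The work goes in short steps, Python scripts to look and compute and a shell command to move; the robot and the scene stay as the last step left them, time stands still between calls to the robot, and variables do not carry over. Pictures are saved under pics/ and viewed, at most 14 in all, crops included, and the job is handed in when it is done.

```bash
mkdir -p pics; ls; cat > h.py <<'E'
import numpy as np, cv2
from scipy.spatial.transform import Rotation as R
from rig import robot
def snap(n,f=None):
    c=robot.camera(n)
    if f: cv2.imwrite(f,c["img"][:,:,::-1])
    return c
def rot(c):
    a=np.array(c["attitude"]); return R.from_quat(a).as_matrix() if a.size==4 else a
def ray(c,u,v,z):
    d=rot(c)@np.array([(u-c["cx"])/c["fx"],(v-c["cy"])/c["fy"],1]); o=np.array(c["xyz"])
    return o+d*(z-o[2])/d[2]
def proj(c,p):
    q=rot(c).T@(np.array(p)-c["xyz"]); return c["fx"]*q[0]/q[2]+c["cx"],c["fy"]*q[1]/q[2]+c["cy"]
E
python3 - <<'E'
from h import *
for n in("top","scene"):
    c=snap(n,f"pics/{n}0.png"); print(n,c["xyz"],c["attitude"],c["fx"],c["cx"],c["cy"])
o=robot.get_obs();print(o,robot.grip_depth, R.from_quat(o["tool_rot"]).as_matrix())
E
```

```text
pics
top [0.40876869 0.02487988 1.12329781] [-0.70199891  0.71007655 -0.04690824  0.02807923] 410.8302104712339 320.00682830416025 207.31890628719466
scene [ 1.04334036 -0.63502128  0.58784819] [ 0.82767732  0.29032236 -0.16048249 -0.45266825] 473.60896771938815 315.3676669110498 193.45662302808327
{'time': 0.1, 'q': array([ 1.13550135e+00,  5.28350006e-01,  1.43378715e+00,  6.14706919e-06,
        1.18140873e+00, -1.78509797e-01]), 'joint_velocities': array([ 0.00063634, -0.00128022, -0.00156129,  0.00052076,  0.00076969,
        0.00109326]), 'joint_torque': array([-2.86263330e-04, -4.40984881e+01, -1.77152199e+01,  6.34371140e-02,
        5.33203140e-02, -4.21264781e-05]), 'position': array([0.15842239, 0.60389828, 0.22167962]), 'tool_rot': array([ 1.28041230e-01,  9.91768365e-01, -9.30125129e-04, -2.97752634e-04]), 'ft_force': array([ 0.76104897, -0.35423678, -0.49748772]), 'moment': array([-0.01715206,  0.00885767, -0.00018406]), 'grip_force': 0.0, 'grip_width': 0.08696234125620873} 0.0187 [[-9.67210710e-01  2.53973928e-01 -8.28792016e-04]
 [ 2.53975036e-01  9.67209157e-01 -1.76868813e-03]
 [ 3.52414555e-04 -1.92118658e-03 -9.99998092e-01]]
```

View pics/top0.png

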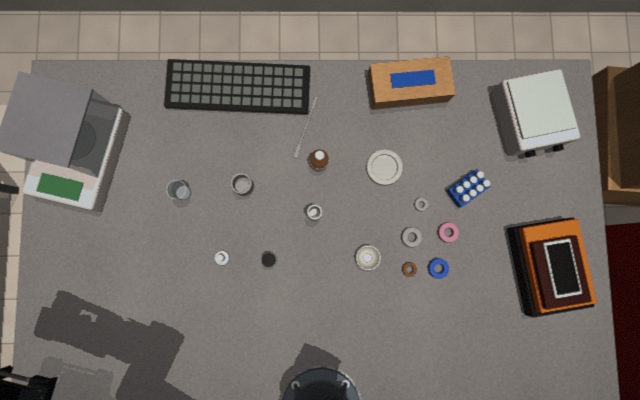

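View pics/scene0.png

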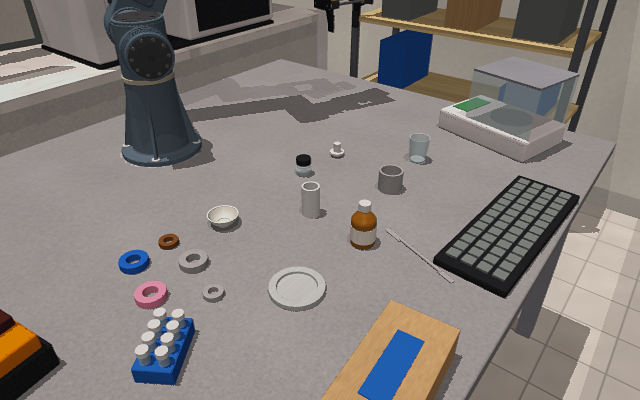

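```bash
python3 - <<'E'
from h import *
a=cv2.imread("pics/top0.png")[140:285,160:460]
b=cv2.imread("pics/scene0.png")
cv2.imwrite("pics/cropA.png",cv2.resize(a,None,fx=2.66,fy=2.66,interpolation=cv2.INTER_CUBIC))
cv2.imwrite("pics/cropB.png",cv2.resize(b[125:315,110:440],None,fx=2.4,fy=2.4,interpolation=cv2.INTER_CUBIC))
c=robot.camera("top"); s=robot.camera("scene")
for n,u,v,z in[("shell",242,184,.05),("liner",314,212,.07),("lid",222,258,.036),("ring",411.5,237.5,.016),("ring2",421,204,.01),("holder",385,167,.012),("bottle",318,158,.095),("jar",268,259,.045),("dish",368,257,.025),("beaker",178,190,.065)]:
    p=ray(c,u,v,z); print(n,p.round(3),np.hypot(*p[:2]).round(3),"scene px",np.round(proj(s,p)))
E
```

```text
shell [0.587 0.2   0.05 ] 0.62 scene px [389. 171.]
liner [0.509 0.012 0.07 ] 0.509 scene px [310. 186.]
lid [0.394 0.253 0.036] 0.468 scene px [335. 144.]
ring [ 0.442 -0.252  0.016] 0.509 scene px [192. 258.]
ring2 [ 0.534 -0.283  0.01 ] 0.604 scene px [213. 291.]
holder [ 0.637 -0.186  0.012] 0.664 scene px [295. 286.]
bottle [0.645 0.    0.095] 0.645 scene px [362. 201.]
jar [0.39  0.132 0.045] 0.412 scene px [304. 158.]
dish [ 0.391 -0.131  0.025] 0.413 scene px [223. 214.]
beaker [0.57  0.362 0.065] 0.675 scene px [418. 138.]
```

View pics/cropA.png

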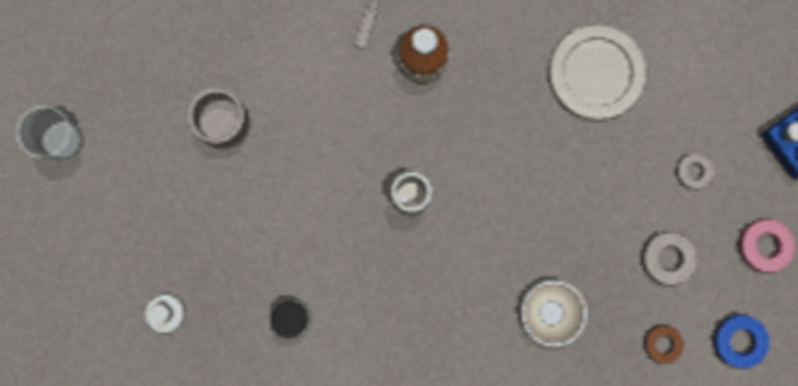

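View pics/cropB.png

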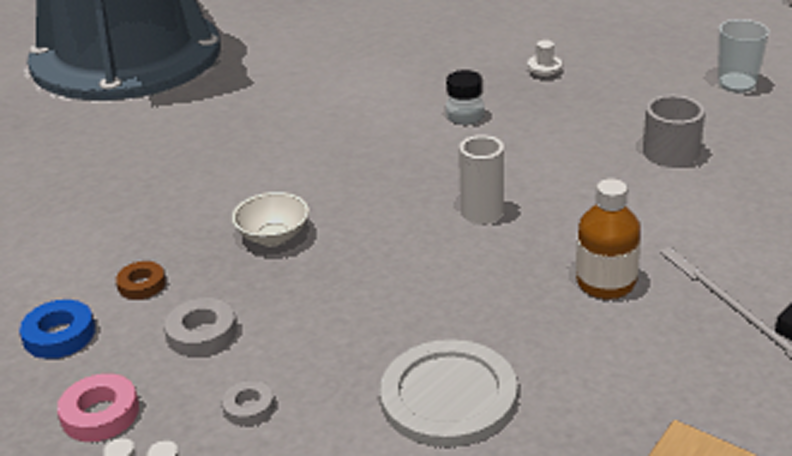

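The grey rings are at top-view pixels (411,237), the larger, and (421,204), the smaller. The other rings are blue, pink and brown, so the ring meant is (411,237); the crop confirms it. In the top view: shell (242,184), liner (314,212), lid (222,258), holder (385,167). The scene view agrees to 1–2 px. I'll move to the shell first.

The manual's scale: shifts go in mm and turns go in units of 0.2 rad. Converting my numbers, -0.0286 m is -28.6, -0.0269 m is -26.9, -0.0856 rad is -0.428.

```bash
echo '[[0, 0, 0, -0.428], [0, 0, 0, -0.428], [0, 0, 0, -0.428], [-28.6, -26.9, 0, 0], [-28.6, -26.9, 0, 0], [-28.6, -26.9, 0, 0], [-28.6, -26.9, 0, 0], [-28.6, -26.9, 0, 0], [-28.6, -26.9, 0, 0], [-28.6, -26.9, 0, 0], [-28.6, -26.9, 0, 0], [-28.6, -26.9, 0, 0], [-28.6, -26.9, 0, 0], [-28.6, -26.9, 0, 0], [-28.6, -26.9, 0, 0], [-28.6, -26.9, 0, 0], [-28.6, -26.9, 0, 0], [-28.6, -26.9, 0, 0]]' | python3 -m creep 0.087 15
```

```text
refused: ROWS must be rows with the three-number parts in brackets of their own. Nothing was moved.
```

Wrong form. The message asks for rows with the three-number parts in brackets of their own, so I'll send the same numbers that way.

```bash
echo '[[[0, 0, 0], -0.428], [[0, 0, 0], -0.428], [[0, 0, 0], -0.428], [[-28.6, -26.9, 0], 0], [[-28.6, -26.9, 0], 0], [[-28.6, -26.9, 0], 0], [[-28.6, -26.9, 0], 0], [[-28.6, -26.9, 0], 0], [[-28.6, -26.9, 0], 0], [[-28.6, -26.9, 0], 0], [[-28.6, -26.9, 0], 0], [[-28.6, -26.9, 0], 0], [[-28.6, -26.9, 0], 0], [[-28.6, -26.9, 0], 0], [[-28.6, -26.9, 0], 0], [[-28.6, -26.9, 0], 0], [[-28.6, -26.9, 0], 0], [[-28.6, -26.9, 0], 0]]' | python3 -m creep 0.087 15
cat > st.py <<'E'
from h import *
import sys
o=robot.get_obs(); M=R.from_quat(o["tool_rot"]).as_matrix(); p=o["position"]
print(p.round(4),"yaw x",np.degrees(np.arctan2(M[1,0],M[0,0])).round(2),"tilt",np.degrees(np.arccos(-M[2,2])).round(2),"q6",o["q"][5].round(2),"F",o["ft_force"].round(1),"w",o["grip_width"].round(4))
if len(sys.argv)>3: print("tool delta",(M.T@(np.array(list(map(float,sys.argv[1:4])))-p)).round(4))
E
python3 st.py 0.587 0.200 0.012
python3 - <<'E'
from h import *
c=robot.camera("top")
for n,u,v,z in[("shell",241.8,184,.05),("liner",314.3,212,.07),("liddisc",221.7,257.9,.013),("lidknob",219,257.3,.036),("ring",411.7,237,.016),("holder",384.8,167.1,.012)]:
    print(n,ray(c,u,v,z).round(4))
E
```

```text
time: 1.7
position: [0.5887, 0.1993, 0.2224]
tool_rot: [0.0, 1.0, 0.0, -0.0]
ft_force: [0.5, -0.0, 0.6]
grip_width: 0.0868
grip_force: 0.0
shell [0.5867 0.2006 0.05  ]
liner [0.5088 0.0109 0.07  ]
liddisc [0.3938 0.2585 0.013 ]
lidknob [0.3958 0.2607 0.036 ]
ring [ 0.4433 -0.2526  0.016 ]
holder [ 0.6369 -0.1859  0.012 ]Traceback (most recent call last):
  File "st.py", line 4, in <module>
    print(p.round(4),"yaw x",np.degrees(np.arctan2(M[1,0],M[0,0])).round(2),"tilt",np.degrees(np.arccos(-M[2,2])).round(2),"q6",o["q"][5].round(2),"F",o["ft_force"].round(1),"w",o["grip_width"].round(4))
                                                                                                                                                                                  ^^^^^^^^^^^^^^^^^^^^^
AttributeError: 'float' object has no attribute 'round'
```

```bash
sed -i 's/o\["grip_width"\].round(4)/round(o["grip_width"],4)/' st.py
echo '[[[2, 1, 34.4], 0], [[0, 0, 34.4], 0], [[0, 0, 34.4], 0], [[0, 0, 34.4], 0], [[0, 0, 34.4], 0], [[0, 0, 34.4], 0], [[0, 0, 0], 0], [[0, 0, 0], 0]]' | python3 -m creep && echo '[[[0, 0, 0], 0], [[0, 0, 0], 0], [[0, 0, 0], 0], [[0, 0, 0], 0], [[0, 0, 0], 0], [[0, 0, 0], 0], [[0, 0, 0], 0], [[0, 0, 0], 0], [[0, 0, 0], 0], [[0, 0, 0], 0], [[0, 0, 0], 0], [[0, 0, 0], 0]]' | python3 -m creep 0.04 10; python3 st.py
```

```text
time: 2.42
position: [0.5837, 0.2018, 0.0142]
tool_rot: [-0.0, 1.0, -0.0, -0.003]
ft_force: [1.0, 0.5, 1.2]
grip_width: 0.0869
grip_force: 0.0
time: 3.42
position: [0.5864, 0.2024, 0.0175]
tool_rot: [0.0, 1.0, 0.0, 0.001]
ft_force: [-1.1, -0.1, 6.5]
grip_width: 0.0565
grip_force: 10.0
[0.5864 0.2024 0.0175] yaw x 179.98 tilt 0.12 q6 -1.42 F [-1.1 -0.1  6.5] w 0.0565
```

Converted, 0.1208 rad is 0.604.

```bash
echo '[[[0, 0, 0], 0], [[0, 0, 0], 0], [[0, 0, 0], 0], [[0, 0, 0], 0], [[0, 0, 0], 0], [[0, 0, 0], 0]]' | python3 -m creep 0.075 && echo '[[[0, 0, 0], 0.604], [[0, 0, 0], 0.604], [[0, 0, 0], 0.604], [[0, 0, 0], 0.604], [[0, 0, 0], 0.604], [[0, 0, 0], 0.604], [[0, 0, 0], 0.604], [[0, 0, 0], 0.604], [[0, 0, 0], 0.604], [[0, 0, 0], 0.604], [[0, 0, 0], 0.604], [[0, 0, 0], 0.604], [[0, 0, 0], 0.604], [[0, 0, 0], 0]]' | python3 -m creep && echo '[[[0, 0, 0], 0], [[0, 0, 0], 0], [[0, 0, 0], 0], [[0, 0, 0], 0], [[0, 0, 0], 0], [[0, 0, 0], 0], [[0, 0, 0], 0], [[0, 0, 0], 0], [[0, 0, 0], 0], [[0, 0, 0], 0]]' | python3 -m creep 0.04 30; python3 st.py
```

```text
time: 3.92
position: [0.5855, 0.2019, 0.0159]
tool_rot: [0.0, 1.0, -0.0, -0.0]
ft_force: [-0.9, 0.9, -0.2]
grip_width: 0.0748
grip_force: 0.0
time: 5.08
position: [0.5857, 0.202, 0.016]
tool_rot: [0.708, 0.707, -0.0, -0.0]
ft_force: [-1.2, 0.1, 0.8]
grip_width: 0.0752
grip_force: 0.0
time: 5.92
position: [0.5859, 0.202, 0.0162]
tool_rot: [0.707, 0.707, 0.0, 0.0]
ft_force: [1.8, -0.8, -0.2]
grip_width: 0.0551
grip_force: 30.0
[0.5859 0.202  0.0162] yaw x 90.03 tilt 0.02 q6 0.15 F [ 1.8 -0.8 -0.2] w 0.0551
```

Converted, 0.0051 m is 5.1, -0.04 m is -40.

```bash
echo '[[[0, 0, -20], 0], [[0, 0, -40], 0], [[0, 0, -40], 0], [[0, 0, -40], 0], [[0, 0, -40], 0], [[-38.7, 5.1, 0], 0], [[-38.7, 5.1, 0], 0], [[-38.7, 5.1, 0], 0], [[-38.7, 5.1, 0], 0], [[-38.7, 5.1, 0], 0], [[-38.7, 5.1, 0], 0], [[-38.7, 5.1, 0], 0], [[-38.7, 5.1, 0], 0], [[-38.7, 5.1, 0], 0], [[-38.7, 5.1, 0], 0], [[0, 0, 0], 0], [[0, 0, 0], 0], [[0, 0, 0], 0]]' | python3 -m creep; python3 st.py .6365 -.185 .022
```

```text
time: 7.42
position: [0.6352, -0.1842, 0.1947]
tool_rot: [0.707, 0.707, -0.0, -0.002]
ft_force: [-1.2, 0.5, -2.8]
grip_width: 0.0549
grip_force: 30.0
[ 0.6352 -0.1842  0.1947] yaw x 89.97 tilt 0.28 q6 -0.45 F [-1.2  0.5 -2.8] w 0.0549
tool delta [-0.0013  0.002   0.1727]
```

Converted, 0.001 m is 1, 0.035 m is 35.

```bash
echo '[[[0, 1, 35], 0], [[0, 0, 35], 0], [[0, 0, 35], 0], [[0, 0, 35], 0], [[0, 0, 20], 0], [[0, 0, 0], 0], [[0, 0, 0], 0], [[0, 0, 0], 0]]' | python3 -m creep;python3 st.py;  echo '[[[0, 0, 3], 0], [[0, 0, 3], 0], [[0, 0, 2], 0], [[0, 0, 2], 0], [[0, 0, 0], 0], [[0, 0, 0], 0], [[0, 0, 0], 0], [[0, 0, 0], 0]]' | python3 -m creep; python3 st.py; python3 - <<'E'
from h import *
a=snap("scene")["img"][190:340,200:400,::-1]; b=snap("top")["img"][110:230,320:450,::-1]
cv2.imwrite("pics/p1.png",np.hstack([cv2.resize(a,(400,300)),cv2.resize(b,(390,300))]))
E
```

```text
time: 8.08
position: [0.639, -0.1842, 0.0376]
tool_rot: [0.706, 0.708, 0.0, 0.001]
ft_force: [0.5, 0.1, -2.6]
grip_width: 0.0547
grip_force: 30.0
[ 0.639  -0.1842  0.0376] yaw x 90.11 tilt 0.13 q6 -0.45 F [ 0.5  0.1 -2.6] w 0.0547
time: 8.75
position: [0.6379, -0.1851, 0.0262]
tool_rot: [0.707, 0.707, 0.0, 0.0]
ft_force: [0.9, 0.7, -3.8]
grip_width: 0.0549
grip_force: 30.0
[ 0.6379 -0.1851  0.0262] yaw x 90.01 tilt 0.01 q6 -0.45 F [ 0.9  0.7 -3.8] w 0.0549
```

View pics/p1.png

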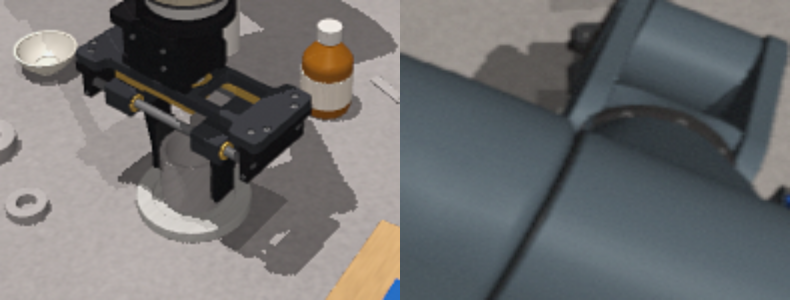

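The shell hangs inside the holder's outline at about (193,215), left crop; the arm hides the top view. I'll lower it until contact.

```bash
echo '[[[0, 0, 2], 0], [[0, 0, 1], 0], [[0, 0, 1], 0], [[0, 0, 0], 0], [[0, 0, 0], 0], [[0, 0, 0], 0]]' | python3 -m creep;python3 st.py;  echo '[[[0, 0, 1], 0], [[0, 0, 0], 0], [[0, 0, 0], 0], [[0, 0, 0], 0]]' | python3 -m creep; python3 st.py
```

```text
time: 9.35
position: [0.6378, -0.185, 0.0222]
tool_rot: [0.707, 0.707, -0.0, -0.0]
ft_force: [-0.9, 0.8, -1.6]
grip_width: 0.0549
grip_force: 30.0
[ 0.6378 -0.185   0.0222] yaw x 90.02 tilt 0.0 q6 -0.45 F [-0.9  0.8 -1.6] w 0.0549
time: 9.68
position: [0.6378, -0.1849, 0.0222]
tool_rot: [0.707, 0.707, -0.0, 0.0]
ft_force: [-3.7, 0.7, 5.3]
grip_width: 0.055
grip_force: 30.0
[ 0.6378 -0.1849  0.0222] yaw x 90.03 tilt 0.01 q6 -0.45 F [-3.7  0.7  5.3] w 0.055
```

```bash
echo '[[[0, 0, 0], 0], [[0, 0, 0], 0], [[0, 0, 0], 0], [[0, 0, 0], 0], [[0, 0, 0], 0], [[0, 0, 0], 0], [[0, 0, -35], 0], [[0, 0, -35], 0], [[0, 0, -35], 0], [[0, 0, -35], 0], [[0, 0, -35], 0], [[32.9, -21.6, 0], 0], [[32.9, -21.6, 0], 0], [[32.9, -21.6, 0], 0], [[32.9, -21.6, 0], 0], [[32.9, -21.6, 0], 0], [[32.9, -21.6, 0], 0], [[0, 0, 0], 0], [[0, 0, 0], 0]]' | python3 -m creep 0.08; python3 st.py 0.508 0.0123 0.03; python3 - <<'E'
from h import *
a=snap("scene")["img"][190:340,200:400,::-1]; b=snap("top")["img"][110:230,320:450,::-1]
cv2.imwrite("pics/p2.png",np.hstack([cv2.resize(a,(400,300)),cv2.resize(b,(390,300))]))
E
```

```text
time: 11.27
position: [0.5067, 0.0141, 0.1964]
tool_rot: [0.706, 0.708, -0.0, -0.0]
ft_force: [0.7, 0.1, -0.3]
grip_width: 0.0799
grip_force: 0.0
[0.5067 0.0141 0.1964] yaw x 90.21 tilt 0.04 q6 -0.2 F [ 0.7  0.1 -0.3] w 0.0799
tool delta [-0.0019  0.0014  0.1664]
```

View pics/p2.png

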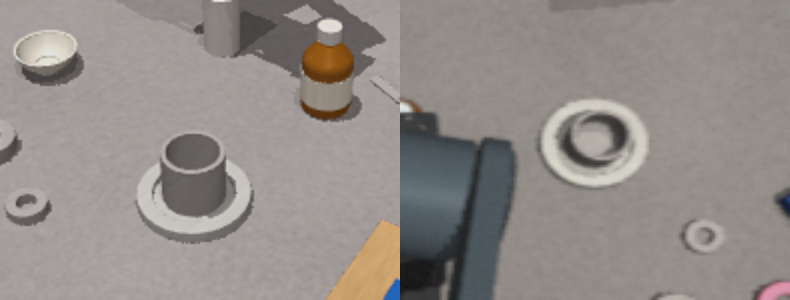

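Converted, 0.0333 m is 33.3, -0.0009 m is -0.9.

```bash
echo '[[[-0.9, 0.7, 33.3], 0], [[0, 0, 33.3], 0], [[0, 0, 33.3], 0], [[0, 0, 33.3], 0], [[0, 0, 33.3], 0], [[0, 0, 0], 0], [[0, 0, 0], 0], [[0, 0, 0], 0]]' | python3 -m creep;echo '[[[0, 0, 0], 0], [[0, 0, 0], 0], [[0, 0, 0], 0], [[0, 0, 0], 0], [[0, 0, 0], 0], [[0, 0, 0], 0], [[0, 0, 0], 0], [[0, 0, 0], 0], [[0, 0, 0], 0], [[0, 0, 0], 0], [[0, 0, 0], 0], [[0, 0, 0], 0], [[0, 0, 0], 0]]' | python3 -m creep 0.03 5; python3 st.py; echo '[[[0, 0, 0], 0], [[0, 0, 0], 0], [[0, 0, 0], 0], [[0, 0, 0], 0], [[0, 0, -15], 0], [[0, 0, 0], -0.604], [[0, 0, 0], -0.604], [[0, 0, 0], -0.604], [[0, 0, 0], -0.604], [[0, 0, 0], -0.604], [[0, 0, 0], -0.604], [[0, 0, 0], -0.604], [[0, 0, 0], -0.604], [[0, 0, 0], -0.604], [[0, 0, 0], -0.604], [[0, 0, 0], -0.604], [[0, 0, 0], -0.604], [[0, 0, 0], -0.604], [[0, 0, 0], 0]]' | python3 -m creep 0.06; python3 st.py
```

```text
time: 12.03
position: [0.5104, 0.0105, 0.0305]
tool_rot: [0.707, 0.707, 0.001, 0.001]
ft_force: [0.2, 0.8, 1.1]
grip_width: 0.0802
grip_force: 0.0
time: 13.12
position: [0.509, 0.0115, 0.0298]
tool_rot: [0.707, 0.707, 0.0, 0.0]
ft_force: [0.8, 0.6, 4.3]
grip_width: 0.0396
grip_force: 5.0
[0.509  0.0115 0.0298] yaw x 90.02 tilt 0.02 q6 -0.2 F [0.8 0.6 4.3] w 0.0396
time: 14.7
position: [0.5087, 0.0114, 0.0444]
tool_rot: [-0.001, 1.0, 0.0, -0.0]
ft_force: [-0.1, 0.7, -0.2]
grip_width: 0.0599
grip_force: 0.0
[0.5087 0.0114 0.0444] yaw x -179.89 tilt 0.03 q6 -1.77 F [-0.1  0.7 -0.2] w 0.0599
```

```bash
echo '[[[0, 0, -3], 0], [[0, 0, 0], 0], [[0, 0, 0], 0], [[0, 0, 0], 0], [[0, 0, 0], 0], [[0, 0, 0], 0], [[0, 0, 0], 0], [[0, 0, 0], 0], [[0, 0, 0], 0], [[0, 0, 0], 0], [[0, 0, 0], 0]]' | python3 -m creep 0.03 15; python3 st.py; echo '[[[0, 0, -15], 0], [[0, 0, -35], 0], [[0, 0, -35], 0], [[0, 0, -35], 0], [[0, 0, -35], 0], [[-21.47, -32.75, 0], 0], [[-21.47, -32.75, 0], 0], [[-21.47, -32.75, 0], 0], [[-21.47, -32.75, 0], 0], [[-21.47, -32.75, 0], 0], [[-21.47, -32.75, 0], 0], [[0, 0, 0], 0], [[0, 0, 0], 0], [[0, 0, 0], 0], [[0, 0, 0], 0], [[0, 0, 0], 0], [[0, 0, 0], 0]]' | python3 -m creep; python3 st.py .6378 -.185 .11
```

```text
time: 15.62
position: [0.5089, 0.0115, 0.0477]
tool_rot: [0.0, 1.0, -0.0, 0.0]
ft_force: [0.4, -0.6, 0.1]
grip_width: 0.0397
grip_force: 15.0
[0.5089 0.0115 0.0477] yaw x 180.0 tilt 0.01 q6 -1.77 F [ 0.4 -0.6  0.1] w 0.0397
time: 17.03
position: [0.6372, -0.1836, 0.2029]
tool_rot: [-0.001, 1.0, 0.0, -0.0]
ft_force: [-1.1, 0.2, -0.1]
grip_width: 0.0391
grip_force: 15.0
[ 0.6372 -0.1836  0.2029] yaw x -179.92 tilt 0.03 q6 -2.02 F [-1.1  0.2 -0.1] w 0.0391
tool delta [-0.0007 -0.0014  0.0929]
```

Converted, 0.03 m is 30.

```bash
echo '[[[0, 0, 30], 0], [[0, 0, 30], 0], [[0, 0, 30], 0], [[0, 0, 0], 0], [[0, 0, 0], 0], [[0, 0, 0], 0], [[0, 0, 0], 0], [[0, 0, 0], 0], [[0, 0, 0], 0]]' | python3 -m creep; python3 st.py .6378 -.185 .062
```

```text
time: 17.78
position: [0.6387, -0.1855, 0.1146]
tool_rot: [-0.0, 1.0, -0.001, 0.002]
ft_force: [-0.6, -0.5, -0.1]
grip_width: 0.0392
grip_force: 15.0
[ 0.6387 -0.1855  0.1146] yaw x -179.99 tilt 0.19 q6 -2.02 F [-0.6 -0.5 -0.1] w 0.0392
tool delta [0.0011 0.0005 0.0526]
```

Converted, 0.015 m is 15, 0.013 m is 13.

```bash
echo '[[[0.4, 0.3, 15], 0], [[0, 0, 15], 0], [[0, 0, 13], 0], [[0, 0, 0], 0], [[0, 0, 0], 0], [[0, 0, 0], 0], [[0, 0, 0], 0]]' | python3 -m creep; python3 st.py; echo '[[[0, 0, 3], 0], [[0, 0, 2], 0], [[0, 0, 2], 0], [[0, 0, 0], 0], [[0, 0, 0], 0], [[0, 0, 0], 0], [[0, 0, 0], 0]]' | python3 -m creep; python3 st.py .6378 -.185 .062
```

```text
time: 18.37
position: [0.6375, -0.1849, 0.0702]
tool_rot: [-0.0, 1.0, -0.0, 0.0]
ft_force: [-1.2, -0.4, -1.5]
grip_width: 0.0395
grip_force: 15.0
[ 0.6375 -0.1849  0.0702] yaw x -180.0 tilt 0.04 q6 -2.02 F [-1.2 -0.4 -1.5] w 0.0395
time: 18.95
position: [0.6384, -0.185, 0.0634]
tool_rot: [0.0, 1.0, -0.0, 0.001]
ft_force: [1.2, 0.8, 4.9]
grip_width: 0.0395
grip_force: 15.0
[ 0.6384 -0.185   0.0634] yaw x 180.0 tilt 0.15 q6 -2.02 F [1.2 0.8 4.9] w 0.0395
tool delta [0.0006 0.     0.0014]
```

```bash
echo '[[[0, 0, 1.2], 0], [[0, 0, 0], 0], [[0, 0, 0], 0], [[0, 0, 0], 0]]' | python3 -m creep; python3 st.py; echo '[[[0, 0, 0], 0], [[0, 0, 0], 0], [[0, 0, 0], 0], [[0, 0, 0], 0], [[0, 0, -30], 0], [[0, 0, -35], 0], [[0, 0, -35], 0], [[0, 0, -35], 0], [[18.77, 34.23, 0], 0], [[18.77, 34.23, 0], 0], [[18.77, 34.23, 0], 0], [[18.77, 34.23, 0], 0], [[18.77, 34.23, 0], 0], [[18.77, 34.23, 0], 0], [[18.77, 34.23, 0], 0], [[18.77, 34.23, 0], 0]]' | python3 -m creep 0.06; echo '[[[18.77, 34.23, 0], 0], [[18.77, 34.23, 0], 0], [[18.77, 34.23, 0], 0], [[18.77, 34.23, 0], 0], [[18.77, 34.23, 0], 0], [[0, 0, 0], 0], [[0, 0, 0], 0], [[0, 0, 0], 0], [[0, 0, 0], 0]]' | python3 -m creep 0.045; python3 st.py .394 .260 .017;  python3 - <<'E'
from h import *
a=snap("scene")["img"][190:340,200:400,::-1]; b=snap("top")["img"][110:230,320:450,::-1]
cv2.imwrite("pics/p3.png",np.hstack([cv2.resize(a,(400,300)),cv2.resize(b,(390,300))]))
E
```

```text
time: 19.28
position: [0.6386, -0.185, 0.0625]
tool_rot: [0.0, 1.0, -0.0, 0.002]
ft_force: [1.2, 1.2, 5.0]
grip_width: 0.0397
grip_force: 15.0
[ 0.6386 -0.185   0.0625] yaw x 179.99 tilt 0.18 q6 -2.02 F [1.2 1.2 5. ] w 0.0397
time: 20.62
position: [0.4857, 0.0904, 0.1962]
tool_rot: [0.0, 1.0, 0.0, -0.0]
ft_force: [0.8, 0.7, -0.0]
grip_width: 0.0598
grip_force: 0.0
time: 21.37
position: [0.394, 0.2594, 0.1964]
tool_rot: [0.001, 1.0, -0.0, 0.0]
ft_force: [0.1, -0.7, 0.3]
grip_width: 0.0456
grip_force: 0.0
[0.394  0.2594 0.1964] yaw x 179.93 tilt 0.03 q6 -1.22 F [ 0.1 -0.7  0.3] w 0.0456
tool delta [1.000e-04 7.000e-04 1.794e-01]
```

View pics/p3.png

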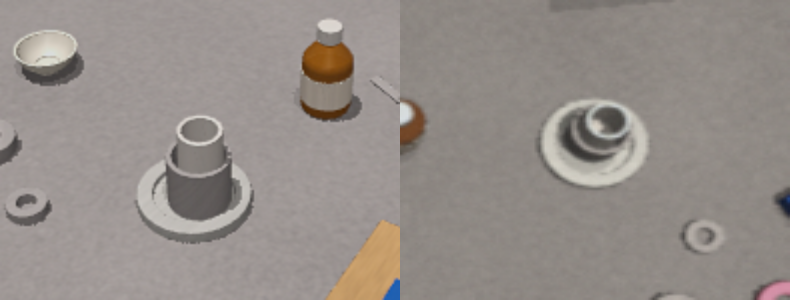

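The liner stands upright in the shell. Now the lid.

Converted, 0.0356 m is 35.6.

```bash
echo '[[[0, 0, 35.6], 0], [[0, 0, 35.6], 0], [[0, 0, 35.6], 0], [[0, 0, 35.6], 0], [[0, 0, 35.6], 0], [[0, 0, 0], 0], [[0, 0, 0], 0], [[0, 0, 0], 0], [[0, 0, 0], 0], [[0, 0, 0], 0], [[0, 0, 0], 0]]' | python3 -m creep; python3 st.py; echo '[[[0, 0, 0], 0], [[0, 0, 0], 0], [[0, 0, 0], 0], [[0, 0, 0], 0], [[0, 0, 0], 0], [[0, 0, 0], 0], [[0, 0, 0], 0], [[0, 0, 0], 0], [[0, 0, 0], 0], [[0, 0, 0], 0]]' | python3 -m creep 0.012 4; python3 st.py; echo '[[[0, 0, 0], 0], [[0, 0, 0], 0], [[0, 0, 0], 0], [[0, 0, 0], 0], [[0, 0, 0], 0.604], [[0, 0, 0], 0.604], [[0, 0, 0], 0.604], [[0, 0, 0], 0.604], [[0, 0, 0], 0.604], [[0, 0, 0], 0.604], [[0, 0, 0], 0.604], [[0, 0, 0], 0.604], [[0, 0, 0], 0.604], [[0, 0, 0], 0.604], [[0, 0, 0], 0.604], [[0, 0, 0], 0.604], [[0, 0, 0], 0.604], [[0, 0, 0], 0], [[0, 0, 0], 0]]' | python3 -m creep 0.035;  python3 st.py; echo '[[[0, 0, 0], 0], [[0, 0, 0], 0], [[0, 0, 0], 0], [[0, 0, 0], 0], [[0, 0, 0], 0], [[0, 0, 0], 0], [[0, 0, 0], 0], [[0, 0, 0], 0], [[0, 0, 0], 0], [[0, 0, 0], 0]]' | python3 -m creep 0.01 10; python3 st.py .638 -.185 .017
```

```text
time: 22.38
position: [0.3947, 0.2608, 0.0208]
tool_rot: [-0.0, 1.0, 0.001, 0.002]
ft_force: [0.3, 0.4, -0.4]
grip_width: 0.0444
grip_force: 0.0
[0.3947 0.2608 0.0208] yaw x -180.0 tilt 0.29 q6 -1.22 F [ 0.3  0.4 -0.4] w 0.0444
time: 23.22
position: [0.3932, 0.2603, 0.0184]
tool_rot: [0.0, 1.0, -0.0, -0.0]
ft_force: [1.0, -0.0, 1.5]
grip_width: 0.017
grip_force: 4.0
[0.3932 0.2603 0.0184] yaw x 180.0 tilt 0.01 q6 -1.22 F [ 1.  -0.   1.5] w 0.017
time: 24.8
position: [0.3933, 0.2602, 0.0184]
tool_rot: [0.706, 0.708, -0.0, 0.0]
ft_force: [-0.0, -0.3, -0.9]
grip_width: 0.0349
grip_force: 0.0
[0.3933 0.2602 0.0184] yaw x 90.2 tilt 0.0 q6 0.34 F [-0.  -0.3 -0.9] w 0.0349
time: 25.63
position: [0.3933, 0.2603, 0.0185]
tool_rot: [0.707, 0.707, 0.0, 0.0]
ft_force: [0.1, -0.3, -0.8]
grip_width: 0.0172
grip_force: 10.0
[0.3933 0.2603 0.0185] yaw x 90.03 tilt 0.0 q6 0.35 F [ 0.1 -0.3 -0.8] w 0.0172
tool delta [-0.4454  0.2445  0.0015]
```

Converted, -0.03426 m is -34.26, 0.01881 m is 18.81.

```bash
echo '[[[0, 0, -20], 0], [[0, 0, -40], 0], [[0, 0, -40], 0], [[0, 0, -40], 0], [[0, 0, -40], 0], [[-34.26, 18.81, 0], 0], [[-34.26, 18.81, 0], 0], [[-34.26, 18.81, 0], 0], [[-34.26, 18.81, 0], 0], [[-34.26, 18.81, 0], 0], [[-34.26, 18.81, 0], 0], [[-34.26, 18.81, 0], 0], [[-34.26, 18.81, 0], 0], [[-34.26, 18.81, 0], 0], [[-34.26, 18.81, 0], 0], [[-34.26, 18.81, 0], 0], [[-34.26, 18.81, 0], 0], [[-34.26, 18.81, 0], 0], [[0, 0, 0], 0]]' | python3 -m creep; echo '[[[0, 0, 0], 0], [[0, 0, 0], 0], [[0, 0, 0], 0], [[0, 0, 30], 0], [[0, 0, 30], 0], [[0, 0, 20], 0], [[0, 0, 10], 0], [[0, 0, 0], 0], [[0, 0, 0], 0], [[0, 0, 0], 0], [[0, 0, 0], 0], [[0, 0, 0], 0], [[0, 0, 0], 0], [[0, 0, 0], 0]]' | python3 -m creep; python3 st.py .638 -.185 .0955
```

```text
time: 27.22
position: [0.6415, -0.193, 0.1981]
tool_rot: [0.709, 0.705, -0.0, 0.004]
ft_force: [0.3, -0.5, 0.2]
grip_width: 0.0173
grip_force: 10.0
time: 28.38
position: [0.6383, -0.1853, 0.1093]
tool_rot: [0.707, 0.707, 0.0, 0.001]
ft_force: [-0.5, -0.5, -0.1]
grip_width: 0.017
grip_force: 10.0
[ 0.6383 -0.1853  0.1093] yaw x 90.02 tilt 0.07 q6 -0.45 F [-0.5 -0.5 -0.1] w 0.017
tool delta [ 0.0003 -0.0003  0.0138]
```

```bash
echo '[[[0, 0, 4], 0], [[0, 0, 4], 0], [[0, 0, 3], 0], [[0, 0, 1], 0], [[0, 0, 0], 0], [[0, 0, 0], 0], [[0, 0, 0], 0], [[0, 0, 0], 0]]' | python3 -m creep; python3 st.py;  echo '[[[0, 0, 1.5], 0], [[0, 0, 0], 0], [[0, 0, 0], 0], [[0, 0, 0], 0], [[0, 0, 0], 0]]' | python3 -m creep; python3 st.py; python3 - <<'E'
from h import *
a=snap("scene")["img"][190:340,200:400,::-1]
cv2.imwrite("pics/p4.png",cv2.resize(a,(600,450)))
E
```

```text
time: 29.05
position: [0.6399, -0.1859, 0.0992]
tool_rot: [0.707, 0.707, 0.001, 0.002]
ft_force: [0.3, 0.7, 11.1]
grip_width: 0.0172
grip_force: 10.1
[ 0.6399 -0.1859  0.0992] yaw x 90.02 tilt 0.3 q6 -0.45 F [ 0.3  0.7 11.1] w 0.0172
time: 29.47
position: [0.6399, -0.186, 0.0982]
tool_rot: [0.707, 0.707, 0.001, 0.003]
ft_force: [-0.7, 0.6, 14.1]
grip_width: 0.0173
grip_force: 10.2
[ 0.6399 -0.186   0.0982] yaw x 90.03 tilt 0.32 q6 -0.45 F [-0.7  0.6 14.1] w 0.0173
```

View pics/p4.png

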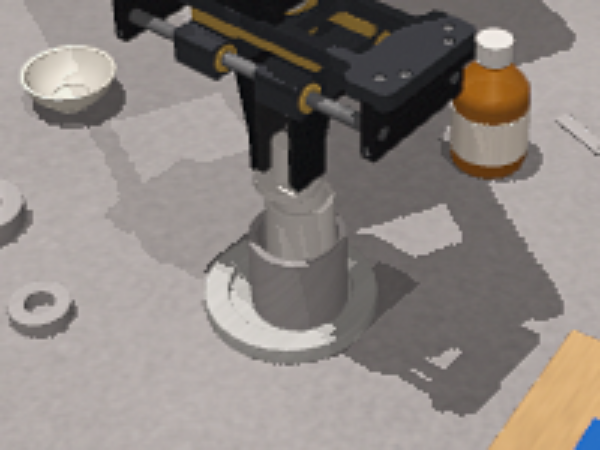

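```bash
echo '[[[0, 0, -10], 0], [[0, 0, -20], 0], [[0, 0, 0], 0], [[0, 0, 0], 0], [[0, 0, 0], 0]]' | python3 -m creep >/dev/null; python3 - <<'E'
from h import *
c=robot.camera("top"); s=robot.camera("scene")
print("liner top",ray(c,389.3,158,.084), "holder",ray(c,384.8,167.1,.012))
b=cv2.imread("pics/p3.png"); 
# scene rim: crop (200,131)/2+ (200,190)
print("scene", ray(s,200+200/2,190+131/2,.084), "holder scene",ray(s,200+194.5/2,190+191/2,.012))
t=b[:, 400:]; cv2.imwrite("pics/p5.png",np.hstack([cv2.resize(t[80:180,140:260],(390,390),interpolation=cv2.INTER_CUBIC),cv2.resize(b[100:200,140:240],(390,390),interpolation=cv2.INTER_CUBIC)]))
E
python3 st.py
```

```text
liner top [ 0.64594392 -0.18468914  0.084     ] holder [ 0.63686567 -0.18593246  0.012     ]
scene [ 0.64747015 -0.1842392   0.084     ] holder scene [ 0.63897164 -0.18383717  0.012     ]
[ 0.6371 -0.1846  0.1235] yaw x 90.03 tilt 0.15 q6 -0.45 F [0.7 0.6 0.1] w 0.0167
```

View pics/p5.png

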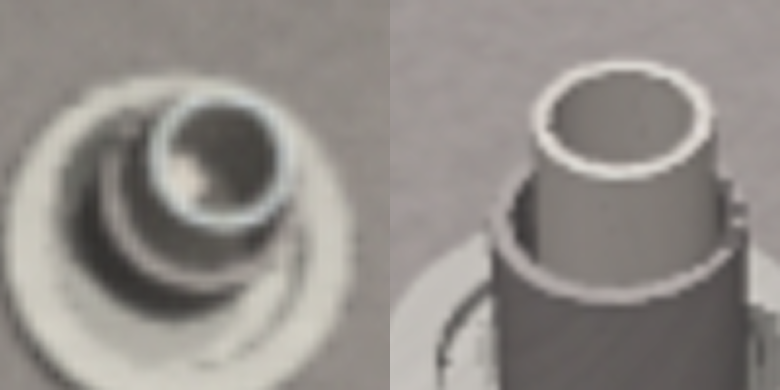

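```bash
python3 - <<'E'
from h import *
c=robot.camera("top"); s=robot.camera("scene")
print("shell top",ray(c,387.9,160.7,.056))
# expected pixel boxes for a circle centred (x,y), in scene and top
th=np.linspace(0,2*np.pi,200)
for nm,x,y,z,r in[("shell",.638,-.185,.056,.028),("shell",.645,-.185,.056,.028),("liner",.638,-.185,.084,.0195),("liner",.645,-.185,.084,.0195)]:
    for k,cam in(("s",s),("t",c)):
        P=np.array([proj(cam,(x+r*np.cos(t),y+r*np.sin(t),z)) for t in th])
        if k=="s": Q=((P-[200,190])*2-[140,100])*3.9+[390,0]
        else: Q=((P-[320,110])*[3,2.5]-[140,80])*[3.25,3.9]
        print(nm,x,k,Q.min(0).round(),Q.max(0).round())
E
```

```text
shell top [ 0.64505218 -0.18637212  0.056     ]
shell 0.638 s [461. 121.] [721. 295.]
shell 0.638 t [100. 107.] [305. 309.]
shell 0.645 s [485. 134.] [746. 309.]
shell 0.645 t [100.  82.] [304. 284.]
liner 0.638 s [495.  46.] [680. 165.]
liner 0.638 t [150. 113.] [296. 258.]
liner 0.645 s [520.  59.] [705. 179.]
liner 0.645 t [149.  88.] [295. 232.]
```

Converted, -0.035 m is -35, -0.03 m is -30.

```bash
echo '[[[0, 0, -30], 0], [[0, 0, -35], 0], [[0, 0, -35], 0], [[0, 0, 0], 0], [[0, 0, 0], 0], [[0, 0, 0], 0]]' | python3 -m creep; python3 - <<'E'
from h import *
a=snap("scene","pics/s6.png")["img"][200:315,250:350,::-1]
cv2.imwrite("pics/p6.png",cv2.resize(a,None,fx=5,fy=5,interpolation=cv2.INTER_CUBIC))
s=robot.camera("scene");th=np.linspace(0,2*np.pi,200)
for nm,z,r in[("shell",.056,.028),("liner",.084,.0195),("holder",.012,.05)]:
  for x,y in((.638,-.185),(.645,-.185),(.638,-.178)):
    P=np.array([proj(s,(x+r*np.cos(t),y+r*np.sin(t),z)) for t in th]); Q=(P-[250,200])*5
    print(nm,x,y,Q.min(0).round(),Q.max(0).round())
E
```

```text
time: 30.63
position: [0.6373, -0.1847, 0.2241]
tool_rot: [0.707, 0.707, -0.0, -0.001]
ft_force: [0.0, 0.2, -1.4]
grip_width: 0.0174
grip_force: 10.0
shell 0.638 -0.185 [145. 277.] [312. 389.]
shell 0.645 -0.185 [161. 286.] [328. 398.]
shell 0.638 -0.178 [159. 267.] [325. 377.]
liner 0.638 -0.185 [167. 230.] [286. 306.]
liner 0.645 -0.185 [183. 238.] [302. 315.]
liner 0.638 -0.178 [182. 219.] [299. 295.]
holder 0.638 -0.185 [ 87. 332.] [376. 535.]
holder 0.645 -0.185 [102. 340.] [392. 545.]
holder 0.638 -0.178 [101. 322.] [389. 523.]
```

View pics/p6.png

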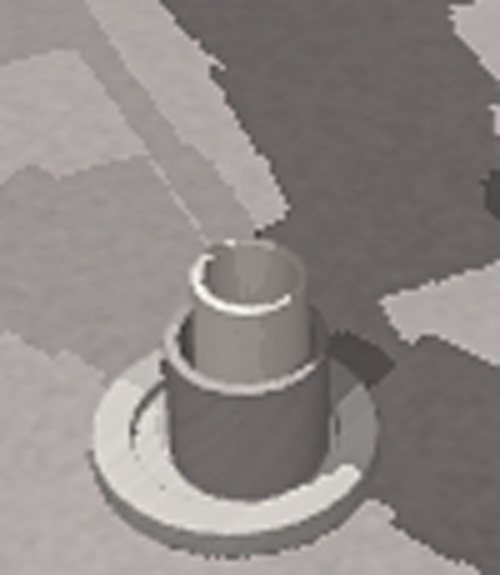

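The shell now sits about 7 mm off the holder's axis in +X, which is allowed (12 mm). The liner's rim is near (.6465,-.1843): in the crop it spans 189–307 by 239–316. The lid landed on the rim, so I'll shift it by +9 mm in X.

Converted, 0.04 m is 40, 0.03 m is 30.

```bash
echo '[[[0, 9, 0], 0], [[0, 0, 30], 0], [[0, 0, 40], 0], [[0, 0, 40], 0], [[0, 0, 0], 0], [[0, 0, 0], 0], [[0, 0, 0], 0], [[0, 0, 0], 0], [[0, 0, 0], 0], [[0, 0, 0], 0], [[0, 0, 0], 0]]' | python3 -m creep - 15; python3 st.py .6465 -.1845 .0955; echo '[[[0, 0, 4], 0], [[0, 0, 4], 0], [[0, 0, 3], 0], [[0, 0, 1], 0], [[0, 0, 0], 0], [[0, 0, 0], 0], [[0, 0, 0], 0], [[0, 0, 0], 0]]' | python3 -m creep; python3 st.py
```

```text
time: 31.65
position: [0.6478, -0.1854, 0.1169]
tool_rot: [0.707, 0.707, 0.001, 0.002]
ft_force: [0.1, 0.4, -1.2]
grip_width: 0.0171
grip_force: 14.9
[ 0.6478 -0.1854  0.1169] yaw x 90.02 tilt 0.19 q6 -0.44 F [ 0.1  0.4 -1.2] w 0.0171
tool delta [ 0.0009 -0.0014  0.0214]
time: 32.32
position: [0.6471, -0.1851, 0.103]
tool_rot: [0.707, 0.707, 0.0, 0.0]
ft_force: [0.3, 0.5, -0.2]
grip_width: 0.0167
grip_force: 14.9
[ 0.6471 -0.1851  0.103 ] yaw x 90.02 tilt 0.01 q6 -0.44 F [ 0.3  0.5 -0.2] w 0.0167
```

The manual's scale: shifts go in mm and turns go in units of 0.2 rad. Converting my numbers, 0.003 m is 3.

```bash
echo '[[[0, 0, 3], 0], [[0, 0, 3], 0], [[0, 0, 0], 0], [[0, 0, 0], 0], [[0, 0, 0], 0], [[0, 0, 0], 0]]' | python3 -m creep; python3 st.py;echo '[[[0, 0, 1.5], 0], [[0, 0, 1.5], 0], [[0, 0, 0], 0], [[0, 0, 0], 0], [[0, 0, 0], 0], [[0, 0, 0], 0]]' | python3 -m creep; python3 st.py; python3 - <<'E'
from h import *
a=snap("scene","pics/s7.png")["img"][180:315,230:370,::-1]
cv2.imwrite("pics/p7.png",cv2.resize(a,None,fx=4,fy=4,interpolation=cv2.INTER_CUBIC))
E
```

```text
time: 32.82
position: [0.6471, -0.1851, 0.097]
tool_rot: [0.707, 0.707, 0.0, 0.0]
ft_force: [-0.3, -0.1, -1.4]
grip_width: 0.017
grip_force: 14.9
[ 0.6471 -0.1851  0.097 ] yaw x 90.02 tilt 0.01 q6 -0.44 F [-0.3 -0.1 -1.4] w 0.017
time: 33.32
position: [0.647, -0.1851, 0.094]
tool_rot: [0.707, 0.707, 0.0, 0.0]
ft_force: [0.5, 1.0, -1.6]
grip_width: 0.017
grip_force: 14.9
[ 0.647  -0.1851  0.094 ] yaw x 90.02 tilt 0.0 q6 -0.44 F [ 0.5  1.  -1.6] w 0.017
```

View pics/p7.png

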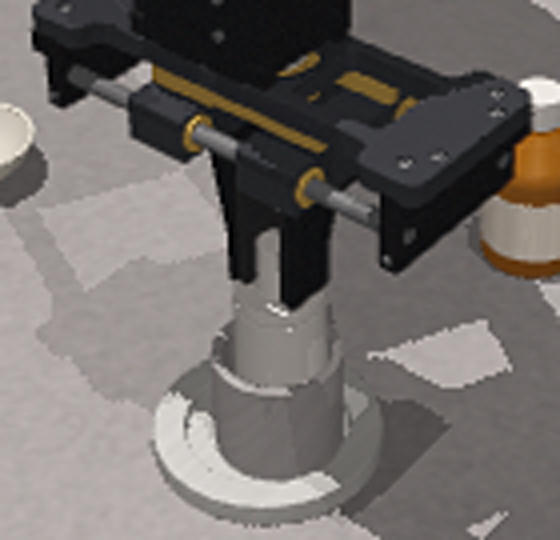

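The lid has gone lower than before without any force, so the plug is in the mouth. I'll continue to contact.

```bash
echo '[[[0, 0, 1], 0], [[0, 0, 0], 0], [[0, 0, 0], 0], [[0, 0, 0], 0]]' | python3 -m creep; python3 st.py;echo '[[[0, 0, 1], 0], [[0, 0, 0], 0], [[0, 0, 0], 0], [[0, 0, 0], 0]]' | python3 -m creep; python3 st.py;echo '[[[0, 0, 1], 0], [[0, 0, 0], 0], [[0, 0, 0], 0], [[0, 0, 0], 0]]' | python3 -m creep; python3 st.py
```

```text
time: 33.7
position: [0.647, -0.185, 0.0929]
tool_rot: [0.707, 0.707, -0.0, -0.0]
ft_force: [-0.7, -0.4, -0.9]
grip_width: 0.0171
grip_force: 14.9
[ 0.647  -0.185   0.0929] yaw x 90.02 tilt 0.01 q6 -0.44 F [-0.7 -0.4 -0.9] w 0.0171
time: 34.03
position: [0.6472, -0.1851, 0.0924]
tool_rot: [0.707, 0.707, 0.0, 0.0]
ft_force: [0.1, 1.2, 2.6]
grip_width: 0.0167
grip_force: 15.0
[ 0.6472 -0.1851  0.0924] yaw x 90.02 tilt 0.04 q6 -0.44 F [0.1 1.2 2.6] w 0.0167
time: 34.37
position: [0.6473, -0.1852, 0.0922]
tool_rot: [0.707, 0.707, 0.0, 0.001]
ft_force: [-2.0, 0.3, 7.3]
grip_width: 0.017
grip_force: 15.0
[ 0.6473 -0.1852  0.0922] yaw x 90.03 tilt 0.06 q6 -0.44 F [-2.   0.3  7.3] w 0.017
```

Converted, -0.001 m is -1.

```bash
echo '[[[0, 0, -1], 0], [[0, 0, 0], 0], [[0, 0, 0], 0]]' | python3 -m creep >/dev/null; echo '[[[0, 0, 0], 0], [[0, 0, 0], 0], [[0, 0, 0], 0], [[0, 0, 0], 0], [[0, 0, 0], 0], [[0, 0, 0], 0], [[0, 0, -10], 0], [[0, 0, -30], 0], [[0, 0, -35], 0], [[0, 0, -35], 0], [[-11.2, -34, 0], 0], [[-11.2, -34, 0], 0], [[-11.2, -34, 0], 0], [[-11.2, -34, 0], 0], [[-11.2, -34, 0], 0], [[-11.2, -34, 0], 0], [[0, 0, 0], 0], [[0, 0, 0], 0]]' | python3 -m creep 0.045; echo '[[[0, 0, 0], 0], [[0, 0, 0], 0], [[0, 0, 0], 0], [[0, 0, 0], 0], [[0, 0, 0], 0]]' | python3 -m creep 0.075; python3 st.py .443 -.252 .003;  python3 - <<'E'
from h import *
a=snap("scene","pics/s8.png")["img"][190:315,235:355,::-1]; b=snap("top","pics/t8.png")["img"][120:210,340:430,::-1]
cv2.imwrite("pics/p8.png",np.hstack([cv2.resize(a,(400,416),interpolation=cv2.INTER_CUBIC),cv2.resize(b,(400,416),interpolation=cv2.INTER_CUBIC)]))
E
```

```text
time: 36.12
position: [0.442, -0.2529, 0.2029]
tool_rot: [0.708, 0.706, 0.0, 0.0]
ft_force: [0.6, 0.2, 0.8]
grip_width: 0.0451
grip_force: 0.0
time: 36.53
position: [0.4437, -0.2519, 0.2018]
tool_rot: [0.706, 0.708, 0.0, -0.0]
ft_force: [0.0, 0.4, -1.1]
grip_width: 0.0695
grip_force: 0.0
[ 0.4437 -0.2519  0.2018] yaw x 90.1 tilt 0.0 q6 -0.74 F [ 0.   0.4 -1.1] w 0.0695
tool delta [-1.000e-04 -7.000e-04  1.988e-01]
```

View pics/p8.png

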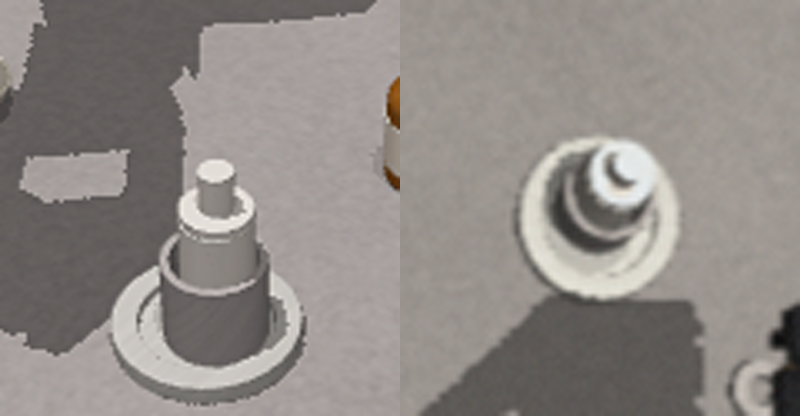

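```bash
echo '[[[0, 0, 38], 0], [[0, 0, 38], 0], [[0, 0, 38], 0], [[0, 0, 38], 0], [[0, 0, 35], 0], [[0, 0, 0], 0], [[0, 0, 0], 0], [[0, 0, 0], 0], [[0, 0, 0], 0], [[0, 0, 0], 0], [[0, 0, 0], 0], [[0, 0, 0], 0]]' | python3 -m creep; python3 st.py;  python3 - <<'E'
from h import *
c=robot.camera("top"); s=robot.camera("scene")
print("knob scene",ray(s,299.8,241.1,.113)); print("disc top",ray(c,390.2,157.6,.09)); print("disc scene",ray(s,235+217/3.333,190+210/3.333,.09))
E
```

```text
time: 37.63
position: [0.4438, -0.253, 0.0167]
tool_rot: [0.707, 0.707, 0.0, 0.002]
ft_force: [0.5, 0.1, 0.1]
grip_width: 0.0747
grip_force: 0.0
[ 0.4438 -0.253   0.0167] yaw x 90.03 tilt 0.2 q6 -0.74 F [0.5 0.1 0.1] w 0.0747
knob scene [ 0.64690534 -0.18316115  0.113     ]
disc top [ 0.64560778 -0.18584027  0.09      ]
disc scene [ 0.64826424 -0.18471855  0.09      ]
```

Converted, 0.006 m is 6.

```bash
echo '[[[0, 0, 6], 0], [[0, 0, 6], 0], [[0, 0, 0], 0], [[0, 0, 0], 0], [[0, 0, 0], 0], [[0, 0, 0], 0]]' | python3 -m creep; python3 st.py; echo '[[[0, 0, 0], 0], [[0, 0, 0], 0], [[0, 0, 0], 0], [[0, 0, 0], 0], [[0, 0, 0], 0], [[0, 0, 0], 0], [[0, 0, 0], 0], [[0, 0, 0], 0], [[0, 0, 0], 0], [[0, 0, 0], 0]]' | python3 -m creep 0.04 10; python3 st.py; echo '[[[0, 0, 0], 0], [[0, 0, 0], 0], [[0, 0, 0], 0], [[0, 0, 0], 0], [[0, 0, 0], -0.604], [[0, 0, 0], -0.604], [[0, 0, 0], -0.604], [[0, 0, 0], -0.604], [[0, 0, 0], -0.604], [[0, 0, 0], -0.604], [[0, 0, 0], -0.604], [[0, 0, 0], -0.604], [[0, 0, 0], -0.604], [[0, 0, 0], -0.604], [[0, 0, 0], -0.604], [[0, 0, 0], -0.604], [[0, 0, 0], -0.604], [[0, 0, 0], 0], [[0, 0, 0], 0]]' | python3 -m creep 0.07; python3 st.py; echo '[[[0, 0, 0], 0], [[0, 0, 0], 0], [[0, 0, 0], 0], [[0, 0, 0], 0], [[0, 0, 0], 0], [[0, 0, 0], 0], [[0, 0, 0], 0], [[0, 0, 0], 0], [[0, 0, 0], 0], [[0, 0, 0], 0]]' | python3 -m creep 0.04 25; python3 st.py .647 -.185 .003
```

```text
time: 38.23
position: [0.443, -0.2523, 0.0028]
tool_rot: [0.707, 0.707, -0.0, -0.0]
ft_force: [0.2, 0.3, 0.1]
grip_width: 0.0748
grip_force: 0.0
[ 0.443  -0.2523  0.0028] yaw x 90.02 tilt 0.02 q6 -0.74 F [0.2 0.3 0.1] w 0.0748
time: 39.07
position: [0.4432, -0.2524, 0.003]
tool_rot: [0.707, 0.707, 0.0, 0.0]
ft_force: [-0.0, 0.4, 1.0]
grip_width: 0.0529
grip_force: 10.0
[ 0.4432 -0.2524  0.003 ] yaw x 90.02 tilt 0.02 q6 -0.74 F [-0.   0.4  1. ] w 0.0529
time: 40.65
position: [0.443, -0.2523, 0.0029]
tool_rot: [0.002, 1.0, 0.0, -0.0]
ft_force: [-0.5, 0.1, -1.1]
grip_width: 0.0701
grip_force: 0.0
[ 0.443  -0.2523  0.0029] yaw x 179.82 tilt 0.01 q6 -2.3 F [-0.5  0.1 -1.1] w 0.0701
time: 41.48
position: [0.4431, -0.2524, 0.003]
tool_rot: [0.0, 1.0, -0.0, 0.0]
ft_force: [-0.3, -0.7, -0.4]
grip_width: 0.0537
grip_force: 25.0
[ 0.4431 -0.2524  0.003 ] yaw x 180.0 tilt 0.02 q6 -2.31 F [-0.3 -0.7 -0.4] w 0.0537
tool delta [-0.2039  0.0674 -0.    ]
```

Converted, -0.03398 m is -33.98, 0.01123 m is 11.23.

```bash
echo '[[[0, 0, -20], 0], [[0, 0, -40], 0], [[0, 0, -40], 0], [[0, 0, -40], 0], [[0, 0, -40], 0], [[-33.98, 11.23, 0], 0], [[-33.98, 11.23, 0], 0], [[-33.98, 11.23, 0], 0], [[-33.98, 11.23, 0], 0], [[-33.98, 11.23, 0], 0], [[-33.98, 11.23, 0], 0], [[0, 0, 0], 0], [[0, 0, 0], 0], [[0, 0, 0], 0], [[0, 0, 0], 0]]' | python3 -m creep; echo '[[[0, 0, 30], 0], [[0, 0, 25], 0], [[0, 0, 0], 0], [[0, 0, 0], 0], [[0, 0, 0], 0], [[0, 0, 0], 0], [[0, 0, 0], 0], [[0, 0, 0], 0], [[0, 0, 0], 0], [[0, 0, 0], 0]]' | python3 -m creep; python3 st.py .647 -.185 .093; python3 - <<'E'
from h import *
a=snap("scene","pics/s9.png")["img"][190:315,235:355,::-1]
cv2.imwrite("pics/p9.png",cv2.resize(a,None,fx=4.5,fy=4.5,interpolation=cv2.INTER_CUBIC))
E
```

```text
time: 42.73
position: [0.6451, -0.1849, 0.1821]
tool_rot: [0.0, 1.0, 0.001, -0.001]
ft_force: [-0.5, 0.1, -1.7]
grip_width: 0.0537
grip_force: 25.0
time: 43.57
position: [0.6472, -0.185, 0.1286]
tool_rot: [-0.0, 1.0, -0.0, 0.0]
ft_force: [0.1, -0.0, -2.1]
grip_width: 0.0537
grip_force: 25.0
[ 0.6472 -0.185   0.1286] yaw x -179.99 tilt 0.06 q6 -2.01 F [ 0.1 -0.  -2.1] w 0.0537
tool delta [ 0.0002 -0.      0.0356]
```

View pics/p9.png

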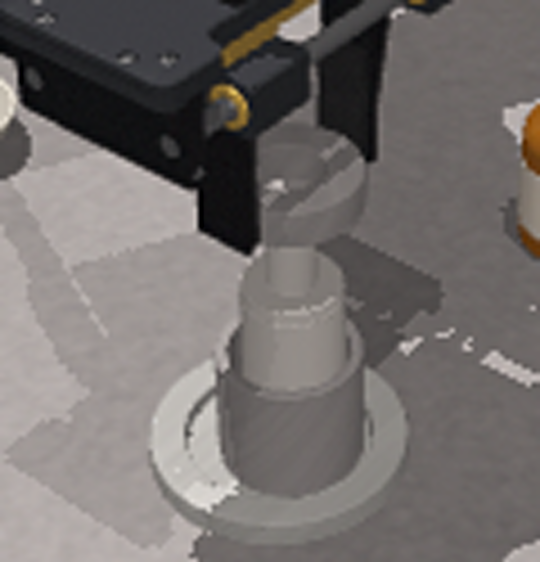

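```bash
echo '[[[0, 0, 6], 0], [[0, 0, 6], 0], [[0, 0, 6], 0], [[0, 0, 6], 0], [[0, 0, 0], 0], [[0, 0, 0], 0], [[0, 0, 0], 0], [[0, 0, 0], 0]]' | python3 -m creep; python3 st.py; echo '[[[0, 0, 3], 0], [[0, 0, 3], 0], [[0, 0, 3], 0], [[0, 0, 0], 0], [[0, 0, 0], 0], [[0, 0, 0], 0], [[0, 0, 0], 0]]' | python3 -m creep; python3 st.py; 
```

```text
time: 44.28
position: [0.6472, -0.1851, 0.1042]
tool_rot: [-0.0, 1.0, -0.0, 0.0]
ft_force: [-0.2, 0.1, -2.0]
grip_width: 0.0536
grip_force: 25.0
[ 0.6472 -0.1851  0.1042] yaw x -180.0 tilt 0.04 q6 -2.01 F [-0.2  0.1 -2. ] w 0.0536
time: 44.87
position: [0.647, -0.185, 0.095]
tool_rot: [0.0, 1.0, -0.0, 0.0]
ft_force: [0.2, 0.3, -2.8]
grip_width: 0.0539
grip_force: 25.0
[ 0.647 -0.185  0.095] yaw x 180.0 tilt 0.02 q6 -2.01 F [ 0.2  0.3 -2.8] w 0.0539
```

Converted, 0.001 m is 1, 0.0005 m is 0.5.

```bash
echo '[[[0, 0, 1], 0], [[0, 0, 0.5], 0], [[0, 0, 0], 0], [[0, 0, 0], 0], [[0, 0, 0], 0], [[0, 0, 0], 0]]' | python3 -m creep; python3 st.py; echo '[[[0, 0, 0.8], 0], [[0, 0, 0], 0], [[0, 0, 0], 0], [[0, 0, 0], 0], [[0, 0, 0], 0]]' | python3 -m creep; python3 st.py; 
```

```text
time: 45.37
position: [0.6469, -0.185, 0.0935]
tool_rot: [-0.0, 1.0, -0.0, 0.0]
ft_force: [0.5, -0.6, -2.6]
grip_width: 0.0536
grip_force: 25.0
[ 0.6469 -0.185   0.0935] yaw x -180.0 tilt 0.0 q6 -2.02 F [ 0.5 -0.6 -2.6] w 0.0536
time: 45.78
position: [0.6471, -0.185, 0.093]
tool_rot: [-0.0, 1.0, -0.0, 0.0]
ft_force: [-0.0, -0.1, 0.4]
grip_width: 0.0531
grip_force: 25.0
[ 0.6471 -0.185   0.093 ] yaw x -180.0 tilt 0.04 q6 -2.01 F [-0.  -0.1  0.4] w 0.0531
```

Contact is at 0.093, as expected. I'll release, lift and look.

```bash
echo '[[[0, 0, 0], 0], [[0, 0, 0], 0], [[0, 0, 0], 0], [[0, 0, 0], 0], [[0, 0, 0], 0], [[0, 0, 0], 0], [[0, 0, 0], 0], [[0, 0, -20], 0], [[0, 0, -35], 0], [[0, 0, -35], 0], [[30, 10, 0], 0], [[30, 10, 0], 0], [[30, 10, 0], 0], [[30, 10, 0], 0], [[30, 10, 0], 0], [[0, 0, 0], 0], [[0, 0, 0], 0], [[0, 0, 0], 0]]' | python3 -m creep 0.08; python3 - <<'E'
from h import *
a=snap("scene","pics/s10.png")["img"][120:320,180:440,::-1]; b=snap("top","pics/t10.png")["img"][120:210,340:430,::-1]
cv2.imwrite("pics/p10.png",np.hstack([cv2.resize(a,(494,380),interpolation=cv2.INTER_CUBIC),cv2.resize(b,(300,380),interpolation=cv2.INTER_CUBIC)]))
E
```

```text
time: 47.28
position: [0.4982, -0.1356, 0.1833]
tool_rot: [0.0, 1.0, -0.001, 0.001]
ft_force: [-0.4, 0.3, -0.5]
grip_width: 0.0801
grip_force: 0.0
```

View pics/p10.png

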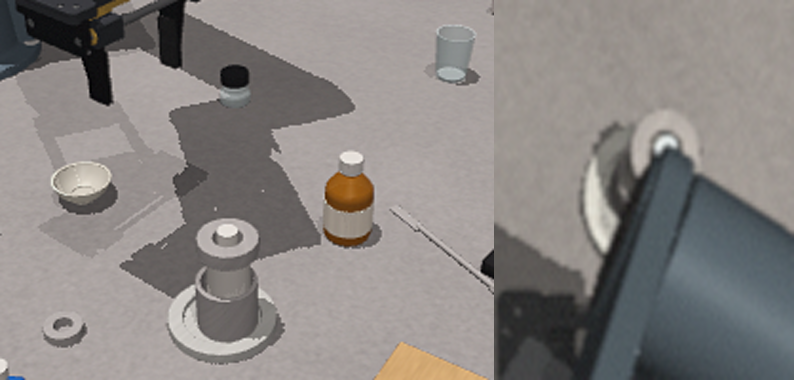

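The ring lies flat round the knob at (227,240) in the left crop. The stack is upright and the bystanders haven't moved. Handing in.

```bash
python3 -c "
from rig import robot
print(robot.hand_in())"
```

```text
the job is handed in; nothing more can be done
None
```

The vessel is assembled on its holder (shell, liner, lid, ring) and handed in at about 47 s; the last picture shows it upright with all four bystanders in place, but the hand-in returned no verdict, and the shell sits about 7 mm off the holder's axis (limit 12 mm).

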